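# Drop the carving template onto its locating pins

### The job

Fit the loose plywood template onto the carving panel: round hole over the taller steel pin, slot over the shorter one, lying fully flat on the panel, then let go of it. The pins were set by eye, so feel for them, and keep the pressure light: the template must slide and drop on, never be forced down. Leave the tools and carvings lying around undisturbed.

Things in the scene. Friction and masses are not known exactly. Their poses are not given: they have to be found in the camera images.
- template: loose plywood plate 90 (x) x 200 (y) x 6 mm, 0.14 to 0.23 kg, starting flat on the bench. Bar handle on top at the middle: 22 mm wide (x), 60 long (y), 30 high (top 36 mm above the underside). Six rectangular stencil windows beside it. Origin: centre of underside, z up. Pushed at one end it can tilt or turn a little between the finger pads
- round_hole (a point): centre of the template's round hole at its underside, at template (0, +75, 0) mm; 12 mm in diameter, right through
- slot (a point): centre of the template's slot at its underside, at template (0, -75, 0) mm; 12 mm wide (x), 20 mm long (y), right through
- panel: pale board 220 (x) x 280 (y) x 32 mm, fixed between two cleats 20 mm high; shallow relief in its +x half. Origin under its centre, z up. In its near (-x) half stand two fixed steel pins, 10 mm in diameter and 150 mm apart, the last 2 mm tapering to a 7 mm flat tip: the taller (+y end) rises 12 mm above the top face, the shorter 6 mm. With both pins in, the template lies flat on the face
- spot_tall (a point): where the taller pin was meant to stand, on the panel's top face at panel (-45, +75, 32) mm; axes as the panel's. The pair of pins was set by eye: its middle is up to 7 mm off along x and up to 7 mm along y, and it is turned up to 0.05 rad about that middle, so this pin is up to 11 mm off along x and 7 mm along y
- spot_short (a point): where the shorter pin was meant to stand, on the panel's top face at panel (-45, -75, 32) mm; axes as the panel's. The real pin is off with its pair: up to 11 mm along x and 7 mm along y
- palm_gouge: bystander: short palm gouge (wooden handle 55 mm, steel blade 60 mm, 28 mm high) lying on the panel's free half; origin under the joint of handle and blade, blade along +x. Leave it where it lies.
- gouge_a: bystander: wood gouge, 210 mm long and 28 mm high, lying at the near left of the bench; origin under the joint of handle and blade, blade along +x
- gouge_b: bystander: wide gouge, 210 mm long and 28 mm high, lying at the left of the bench; origin under the joint of handle and blade, blade along +x
- mallet: bystander: round carver's mallet standing on its head, 86 mm across, 230 mm high; origin at the centre of its underside
- oilstone: bystander: oilstone in a wooden holder, 75 x 210 x 30 mm; origin under its centre
- goat: bystander: small carved wooden goat, about 85 mm long and 105 mm high; origin on the bench under its body
- offcut: bystander: wooden offcut 90 x 50 x 35 mm beyond the panel; origin under its centre
Mind the look-alikes: they are no part of the job. Of the things that look like the template, take the one that is farthest to the robot's left at the start.

How it is judged:
By the outcome, as a careful person would: the job done as asked, in the order asked, and still so for the second after the job is handed in, with the robot touching nothing.
It also fails if it takes over 72 s, if anything falls off the work surface, if the arm or the gripper's body presses on something with over 40 N, if the wrist force passes 120 N, or if a joint passes its speed limit or range.

### The arm

A 6-joint arm with a two-finger parallel gripper is mounted at the origin on the work surface. World frame = base frame: x ahead of the robot, y to its left, z up, the work surface at z = 0. Lengths are in m, angles in degrees, forces in N, time in s.
With the tool pointing down it reaches from about 0.25 to 0.775 m from the base axis. Payload 4 kg.
Tool frame: the origin (TCP) lies on the centre line of the jaws, within the pads' length; the fingertips stand 22 mm ahead of it and the grasp point (between the pads) lies 3 mm ahead of it; z points along the fingers, y is the line along which they close (so a half turn about z gives the same grasp; the last joint's range is limited). The gripper opens to 94 mm and grips with 3 to 60 N. Pads are 16 mm wide; open, the fingers measure 119 mm over their backs; the gripper's body (75 mm by 177 mm) begins 78 mm behind the grasp point.
Start: joints at [67.603, 4.996, 78.535, -0, 96.463, -5.907], TCP at [0.156, 0.527, 0.228] pointing down, gripper open.
Joint ranges: [-177.83, 177.83], [-43.37, 116.18], [15.69, 146.23], [-61.86, 241.86], [9.47, 152.12], [-147.06, 147.06]. Speed limits (degrees/s): [159.86, 159.86, 180, 180, 180, 180].

### API

Orientations are given as a 3x3 rotation matrix whose columns are the frame's x, y, z axes.
In Python, from rig import arm gives the robot as it stands.
- The arm moves only by the tool send_rows, never from a script. Its arguments are lists of equal length, an entry for each row: "gripper": the gripper command: -1 is shut, 1 is fully open, values between are in proportion; "offset": the shift along the tool's x, y, z in mm, a list of three; "spin": the turn about the tool's z in rad. In form: {"gripper": [gripper, ...], "offset": [[tx, ty, tz], ...], "spin": [spin, ...]}. A call has 1 to 10 rows; each row is the pose to reach, as a shift and turn from the pose commanded when the call began, along the tool's axes at that moment; what a row does not reach only later rows make up. A row lasts 1/12 s, in which the tool goes at most 41.7 mm and 7.16 degrees, less where a joint would pass 70% of its speed; a pose out of reach is approached as far as the arm can. A call with a gripper value outside its range is refused whole. The fingers move at their own pace and stop on an object; the grip force is fixed at half the most. Time passes only in rows, so rows that repeat a pose let the fingers close. It gives the time, the measured TCP pose, the force, the opening and the grip force at its end, in the units of the state.
- arm.read_state(): the state, without advancing time (a new reading comes with each control period).
- arm.grab_frame(name): name is "side" or "top"; returns the picture (384x512x3 uint8, blue, green, red); there is no depth.
- arm.calibration(name): a dict with "fovy" (degrees; the focal length in pixels is half the picture's height over the tangent of half this angle, whatever the lens; pixels are square), "cx", "cy" (the principal point, pixels), "R" (3x3) and "t" (3): a world point X has camera coordinates R X + t. Camera axes: x right, y down, z forward; pixel columns grow to the right and rows downward; lengths in m; the calibration is good to about 2 mm. A picture is of the moment at which its call begins. calibration takes no time and is no camera call.
- arm.close_job(): hands the job in; it is judged then, once.
The state is a dict: "time": time; "joint_positions": joint angles; "qd": joint speeds; "joint_torque": joint torques, N m; "tcp_pos": TCP position; "ee_rot": TCP orientation; "ft_force": force on the tool from outside, world axes, zero at the start; "moment": the same for the moment, N m; "gripper_width": finger opening in m; "gripper_force": force on a finger pad.
Only numpy, scipy, OpenCV 4.12 (cv2) and the standard library are available. Lean on these libraries where they do the work, as an engineer would, in place of code of your own. Each camera call takes 0.05 s, during which the arm holds its last target. There are 200 camera calls.

## Working session

There is one attempt and no reset: what is moved stays moved. The work goes in short steps, Python scripts to look and compute and a tool call to move; the robot and the scene stay as the last step left them, time stands still between calls to the robot, and variables do not carry over. Pictures are saved under pics/ and viewed, at most 10 in all, crops included, and the job is handed in when it is done.

Besides the shell and the picture viewer there is one more tool, called as a command line: name --pt "numbers of a row" for each row, then --argument value for the rest. send_rows: Moves the arm, as the interface text tells. Its arguments: {"type":"object","properties":{"gripper":{"type":"array","items":{"type":"number"}},"offset":{"type":"array","items":{"type":"array","items":{"type":"number"}}},"spin":{"type":"array","items":{"type":"number"}}},"required":["gripper","offset","spin"]}

```bash
mkdir -p pics; ls
python3 - <<'E'
from rig import arm
import cv2,numpy as np
for n in("top","side"):
    im=arm.grab_frame(n); cv2.imwrite(f"pics/{n}0.png",im)
    c=arm.calibration(n); print(n,c)
s=arm.read_state(); print(s)
E
```

```text
pics
top {'fovy': 50.88332582268445, 'cx': 256.6256157088649, 'cy': 195.275838308277, 'R': array([[-0.01949114, -0.99970711, -0.01434559],
       [-0.99902202,  0.02004333, -0.03941146],
       [ 0.03968745,  0.01356339, -0.99912008]]), 't': array([0.03751107, 0.49303637, 1.25473799])}
side {'fovy': 46.22126446994689, 'cx': 256.1319602741243, 'cy': 187.74968996340874, 'R': array([[ 0.7960785 , -0.6051415 ,  0.00792322],
       [-0.45835618, -0.61142436, -0.64503478],
       [ 0.39518176,  0.50986667, -0.76411214]]), 't': array([-0.41353897,  0.26773261,  1.32832716])}
{'time': 0.1, 'joint_positions': array([ 6.76032337e+01,  5.03564578e+00,  7.86162080e+01, -1.74170700e-04,
        9.64623087e+01, -5.90766662e+00]), 'qd': array([ 0.04839784, -0.09441043, -0.05782287,  0.11039642,  0.09378596,
        0.00363441]), 'joint_torque': array([ 2.48349548e-03, -3.41254485e+01, -3.03299940e+01,  7.20945792e-02,
        3.04303248e-02, -8.31328043e-05]), 'tcp_pos': array([0.15594491, 0.52695806, 0.22641273]), 'ee_rot': array([[-9.58873578e-01,  2.83832502e-01, -7.56389681e-04],
       [ 2.83833438e-01,  9.58871827e-01, -1.84336048e-03],
       [ 2.02075137e-04, -1.98223834e-03, -9.99998015e-01]]), 'ft_force': array([-0.14251871,  1.14591428, -0.54357222]), 'moment': array([ 0.01870718,  0.02398397, -0.03853163]), 'gripper_force': 0.0, 'gripper_width': 0.09379961065175714}
```

View pics/top0.png

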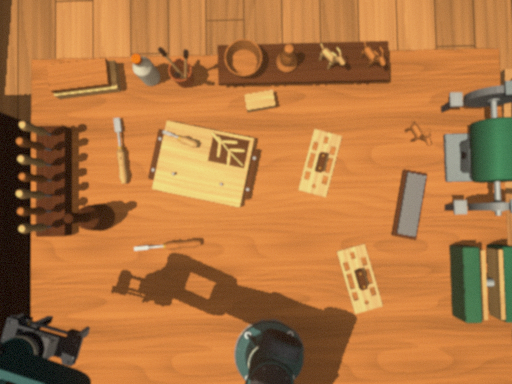

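View pics/side0.png

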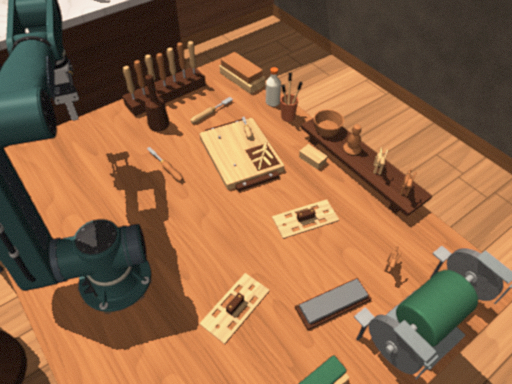

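Run:
```python
import cv2,numpy as np
t=cv2.imread("pics/top0.png"); s=cv2.imread("pics/side0.png")
a=cv2.resize(t[110:215,140:265],None,fx=3.2,fy=3.2,interpolation=cv2.INTER_CUBIC)
b=cv2.resize(t[120:205,290:350],(400,566),interpolation=cv2.INTER_CUBIC)
out=np.zeros((600,800,3),np.uint8); out[:a.shape[0],:400]=a[:, :400]; out[:566,400:]=b
c=cv2.resize(s[110:195,190:295],(400,264),interpolation=cv2.INTER_CUBIC)
out[336:,:400]=c
cv2.imwrite("pics/crop1.png",out)
d=cv2.resize(s[110:195,190:290],(800,600)[:2],interpolation=cv2.INTER_CUBIC)
e=cv2.resize(s[190:245,262:350],(800,500),interpolation=cv2.INTER_CUBIC)
cv2.imwrite("pics/crop2.png",e)
```

```text
(no output)
```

View pics/crop1.png

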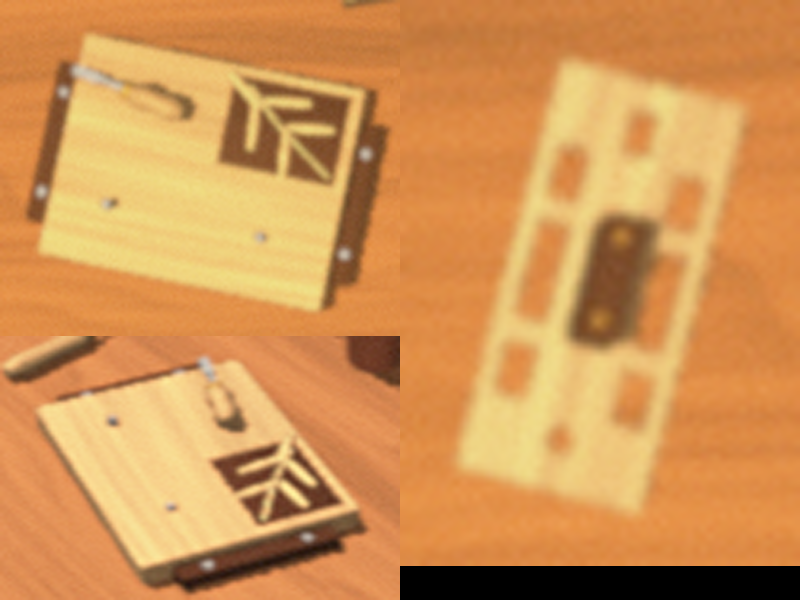

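View pics/crop2.png

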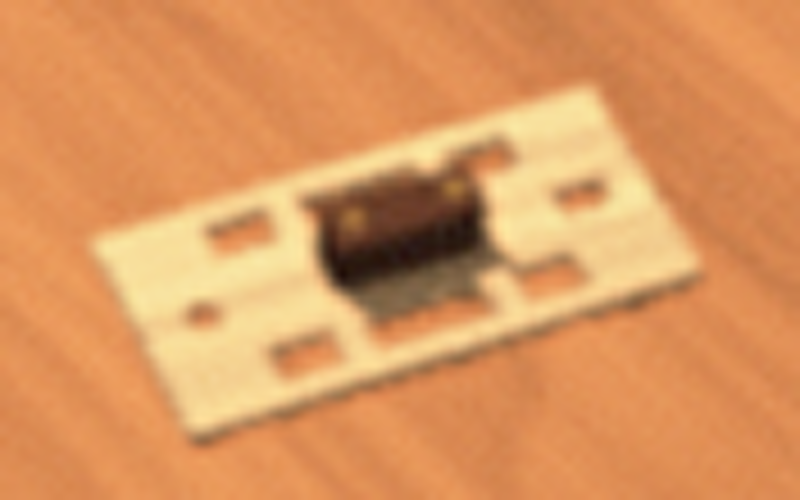

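```bash
cat > h.py <<'E'
from rig import arm
import cv2,numpy as np
def cam(n):
    c=arm.calibration(n); f=192/np.tan(np.radians(c["fovy"]/2)); return f,c
def ray(n,px,z):
    f,c=cam(n); R=np.array(c["R"]);t=np.array(c["t"]); o=-R.T@t
    px=np.atleast_2d(np.asarray(px,float))
    d=np.c_[(px[:,0]-c["cx"])/f,(px[:,1]-c["cy"])/f,np.ones(len(px))]@R
    return o+d*((z-o[2])/d[:,2])[:,None]
def proj(n,X):
    f,c=cam(n); p=np.atleast_2d(X)@np.array(c["R"]).T+c["t"]; return np.c_[p[:,0]/p[:,2]*f+c["cx"],p[:,1]/p[:,2]*f+c["cy"]]
def blob(n,im,x0,x1,y0,y1,z,fn,k=6):
    """masked components in an upscaled window -> list of (area px, centroid px, minAreaRect world pts)"""
    w=cv2.resize(im[y0:y1,x0:x1],None,fx=k,fy=k,interpolation=cv2.INTER_CUBIC)
    m=fn(w).astype(np.uint8)
    cs,_=cv2.findContours(m,cv2.RETR_EXTERNAL,cv2.CHAIN_APPROX_NONE); out=[]
    for c in sorted(cs,key=cv2.contourArea,reverse=True)[:3]:
        p=(c[:,0,:]+.5)/k-.5+[x0,y0]
        W=ray(n,p,z)[:,:2]
        r=cv2.minAreaRect((W*1000).astype(np.float32))
        M=cv2.moments(c)
        out.append((M["m00"]/k/k,np.array([M["m10"],M["m01"]])/max(M["m00"],1),r))
        out[-1]=(out[-1][0],(out[-1][1]+.5)/k-.5+[x0,y0],r)
    return out
E
python3 - <<'E'
from h import *
for n,wT,wP in(("top",(295,348,122,203),(145,265,115,212)),("side",(265,345,195,242),(195,290,112,192))):
    im=cv2.imread(f"pics/{n}0.png")
    hsv=cv2.cvtColor(im,cv2.COLOR_BGR2HSV)
    pts=[(320,140),(333,150),(312,150)] if n=="top" else [(285,220)]
    print(n,[hsv[y,x].tolist() for x,y in pts],hsv[215,330].tolist(), hsv[180,190].tolist())
    fn=lambda w:cv2.inRange(cv2.cvtColor(w,cv2.COLOR_BGR2HSV),(16,40,150),(32,170,255))
    for wd,z in((wT,.006),(wP,.032)):
        for a,c,r in blob(n,im,*wd,z,fn): print(round(a),c.round(1),[np.round(v,1) for v in r])
    g=lambda w:cv2.inRange(cv2.cvtColor(w,cv2.COLOR_BGR2HSV),(0,0,0),(180,95,255))
    wins=((168,180,168,179),(215,228,179,190)) if n=="top" else ((213,226,127,141),(228,243,149,160))
    for wd,z in zip(wins,(.044,.038)):
        for a,c,r in blob(n,im,*wd,z,g)[:1]: print("pin",round(a,1),c.round(2),(ray(n,c,z)*1000).round(1))
    if n=="top": print(im[168:180,168:181].sum(2)//3); print(im[179:190,215:229].sum(2)//3)
E
```

```text
top [[21, 123, 238], [14, 175, 226], [20, 122, 237]] [14, 184, 217] [23, 117, 241]
1879 [319.5 162.7] [array([ 593. , -172.1]), array([ 94.7, 205. ]), np.float64(74.2)]
6474 [202.8 163.5] [array([595.3, 193.4]), array([285.6, 224.4]), np.float64(77.3)]
4 [253.8 157.6] [array([609.7,  33.9]), array([10.3,  5.2]), np.float64(37.4)]
3 [152.3 169.6] [array([578.7, 349.1]), array([5.6, 6.7]), np.float64(62.8)]
pin 6.7 [172.88 173.4 ] [[564.6 282.6  44. ]]
pin 5.9 [220.69 183.75] [[530.2 137.1  38. ]]
[[186 188 189 187 188 189 187 189 187 189 188 188 188]
 [183 187 185 186 187 185 188 188 188 187 187 190 186]
 [183 186 183 184 187 186 186 185 185 187 188 186 188]
 [187 187 186 181 180 182 177 170 174 183 188 190 190]
 [191 192 187 183 181 174 158 138 148 176 186 187 188]
 [193 193 186 185 187 177 143 119 138 173 185 188 190]
 [194 198 192 185 189 176 152 147 162 179 189 192 186]
 [193 193 193 193 188 182 175 180 186 189 191 192 190]
 [193 191 194 194 191 188 188 195 193 196 194 194 195]
 [189 189 190 193 192 192 193 191 195 196 196 195 198]
 [190 190 189 188 188 190 193 191 190 194 192 194
[... 435 characters left out ...]
89 188 181 173 178 190 192 193 196 188]
 [188 193 191 192 191 190 185 185 188 192 193 194 193 192]
 [188 189 190 189 189 185 188 187 187 190 189 191 190 191]
 [188 192 187 190 188 187 188 187 185 187 189 189 187 187]
 [191 189 192 191 191 188 189 189 188 188 188 185 186 187]]
side [[23, 90, 248]] [19, 109, 243] [12, 154, 227]
1374 [304.6 217.9] [array([ 590.6, -170.9]), array([ 94.4, 202.3]), np.float64(74.2)]
3258 [240.  150.6] [array([590.8, 193.8]), array([285.5, 223.5]), np.float64(77.3)]
20 [199.4 114.2] [array([577.3, 441.6]), array([53.2, 13.5]), np.float64(2.2)]
2 [197.3 118.3] [array([555.3, 427.3]), array([25.3,  7.3]), np.float64(9.2)]
pin 6.1 [219.01 136.5 ] [[560.3 280.5  44. ]]
```

send_rows --gripper '[1, 1, 1, 1, 1, 1, 1, 1, 1, 1]' --pt "-31 -27 0" --pt "-62 -55 0" --pt "-92 -82 0" --pt "-123 -109 0" --pt "-154 -137 0" --pt "-185 -164 0" --pt "-216 -191 0" --pt "-246 -218 0" --pt "-277 -246 0" --pt "-308 -273 0" --spin '[0, 0, 0, 0, 0, 0, 0, 0, -0.012, -0.012]'

```text
time: 0.93
tcp_pos: [0.3742, 0.1763, 0.2272]
ee_rot: [[-0.962, 0.272, 0.0], [0.272, 0.962, 0.0], [0.0, 0.0, -1.0]]
ft_force: [0.8, 0.7, 1.4]
gripper_width: 0.0941
gripper_force: 0.0
```

send_rows --gripper '[1, 1, 1, 1, 1, 1, 1, 1, 1, 1]' --pt "-31 -27 0" --pt "-62 -55 0" --pt "-92 -82 0" --pt "-123 -109 0" --pt "-154 -137 0" --pt "-185 -164 0" --pt "-216 -191 0" --pt "-246 -218 0" --pt "-277 -246 0" --pt "-308 -273 0" --spin '[0, 0, 0, 0, 0, 0, 0, 0, 0, 0]'

```text
time: 1.77
tcp_pos: [0.5964, -0.1703, 0.2267]
ee_rot: [[-0.962, 0.273, -0.001], [0.273, 0.962, 0.001], [0.001, 0.0, -1.0]]
ft_force: [0.9, -0.2, 0.6]
gripper_width: 0.0941
gripper_force: 0.0
```

```bash
cat >> h.py <<'E'
def rel(x,y,z,yawY):
    """tool-frame offset (mm) and spin to put TCP at x,y,z mm with tool y axis at yawY deg"""
    s=arm.read_state(); R=s["ee_rot"]; p=s["tcp_pos"]*1000
    a=np.degrees(np.arctan2(R[1,1],R[0,1])); sp=-(yawY-a+180)%360-180
    sp=-((yawY-a+180)%360-180)
    print("t",round(s["time"],2),"tcp",p.round(1),"yaw",a.round(2),"F",s["ft_force"].round(1),"w",round(s["gripper_width"]*1000,1),
     "-> off",(R.T@(np.array([x,y,z])-p)).round(1),"spin",np.radians(sp).round(4))
E
python3 -c "
from h import *
rel(592,-171.5,32,74.2)
im=arm.grab_frame('top');cv2.imwrite('pics/top1.png',im)
im=arm.grab_frame('side');cv2.imwrite('pics/side1.png',im)"
```

```text
t 1.77 tcp [ 596.4 -170.3  226.7] yaw 74.17 F [ 0.9 -0.2  0.6] w 94.1 -> off [  3.7  -2.4 194.7] spin -0.0005
```

send_rows --gripper '[1, 1, 1, 1, 1, 1, 1, 1, 1, 1]' --pt "3.5 -2.5 35" --pt "3.5 -2.5 70" --pt "3.5 -2.5 105" --pt "3.5 -2.5 135" --pt "3.5 -2.5 160" --pt "3.5 -2.5 175" --pt "3.5 -2.5 185" --pt "3.5 -2.5 192" --pt "3.5 -2.5 194" --pt "3.5 -2.5 194" --spin '[0, 0, 0, 0, 0, 0, 0, 0, 0, 0]'

```text
time: 2.7
tcp_pos: [0.5922, -0.1696, 0.0339]
ee_rot: [[-0.962, 0.272, 0.001], [0.272, 0.962, -0.0], [-0.001, 0.0, -1.0]]
ft_force: [-0.5, -0.7, -1.0]
gripper_width: 0.094
gripper_force: 0.0
```

send_rows --gripper '[-1, -1, -1, -1, -1, -1, -1, -1, -1, -1]' --pt "0 0 0" --pt "0 0 0" --pt "0 0 0" --pt "0 0 0" --pt "0 0 0" --pt "0 0 0" --pt "0 0 0" --pt "0 0 0" --pt "0 0 0" --pt "0 0 0" --spin '[0, 0, 0, 0, 0, 0, 0, 0, 0, 0]'

```text
time: 3.53
tcp_pos: [0.5919, -0.1698, 0.0334]
ee_rot: [[-0.962, 0.272, -0.0], [0.272, 0.962, 0.0], [0.0, 0.0, -1.0]]
ft_force: [0.5, 1.1, -0.0]
gripper_width: 0.0307
gripper_force: 0.0
```

send_rows --gripper '[-1, -1, -1, -1, -1, -1]' --pt "0 0 0" --pt "0 0 0" --pt "0 0 0" --pt "0 0 0" --pt "0 0 0" --pt "0 0 0" --spin '[0, 0, 0, 0, 0, 0]'

```text
time: 4.03
tcp_pos: [0.5919, -0.1699, 0.0334]
ee_rot: [[-0.962, 0.272, -0.0], [0.272, 0.962, -0.0], [0.0, -0.0, -1.0]]
ft_force: [0.2, -1.0, -0.1]
gripper_width: 0.0217
gripper_force: 30.0
```

send_rows --gripper '[-1, -1, -1, -1, -1, -1, -1, -1]' --pt "0 0 -10" --pt "0 0 -30" --pt "0 0 -55" --pt "0 0 -80" --pt "0 0 -100" --pt "0 0 -115" --pt "0 0 -120" --pt "0 0 -120" --spin '[0, 0, 0, 0, 0, 0, 0, 0]'

```text
time: 4.7
tcp_pos: [0.5928, -0.1699, 0.1557]
ee_rot: [[-0.962, 0.272, 0.004], [0.272, 0.962, -0.001], [-0.004, 0.0, -1.0]]
ft_force: [0.9, -0.3, -2.1]
gripper_width: 0.022
gripper_force: 30.0
```

```bash
python3 -c "
from h import *
rel(546,209,153,-13.3)
im=arm.grab_frame('top');cv2.imwrite('pics/top2.png',im)
im2=arm.grab_frame('side');cv2.imwrite('pics/side2.png',im2)
a=cv2.resize(im[100:220,270:370],(400,480),interpolation=cv2.INTER_CUBIC);b=cv2.resize(im2[150:270,240:340],(400,480),interpolation=cv2.INTER_CUBIC)
cv2.imwrite('pics/c3.png',np.hstack([a,b]))"
```

```text
t 4.7 tcp [ 592.8 -169.9  155.7] yaw 74.21 F [ 0.9 -0.3 -2.1] w 22.0 -> off [148.1 351.9   2.2] spin 1.5274
```

View pics/c3.png

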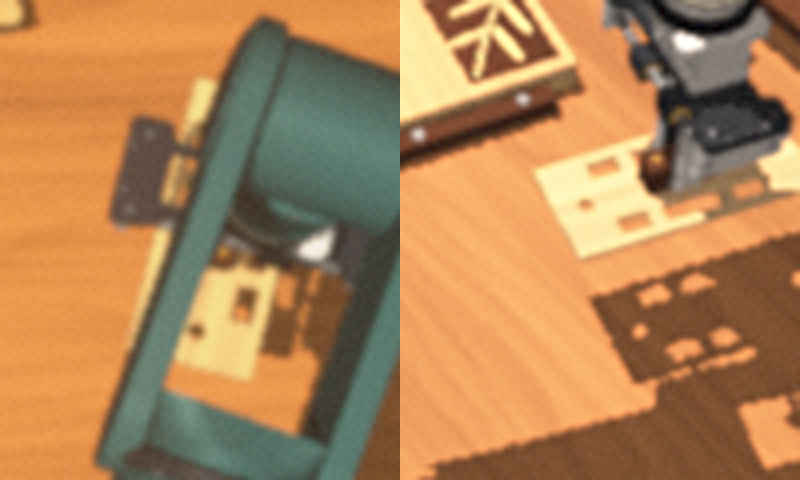

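send_rows --gripper '[-1, -1, -1, -1, -1, -1, -1, -1, -1, -1]' --pt "10 24 0" --pt "20 48 0" --pt "30 72 0" --pt "40 96 0" --pt "50 120 0" --pt "60 144 0" --pt "70 168 0" --pt "80 192 0" --pt "90 216 0" --pt "100 240 0" --spin '[0.11, 0.22, 0.33, 0.44, 0.55, 0.66, 0.77, 0.88, 0.99, 1.1]'

```text
time: 5.63
tcp_pos: [0.5596, 0.0896, 0.1512]
ee_rot: [[-0.188, 0.982, -0.004], [0.982, 0.188, -0.0], [0.001, -0.004, -1.0]]
ft_force: [0.2, -1.1, -1.4]
gripper_width: 0.0222
gripper_force: 30.0
```

```bash
python3 -c "
from h import *
rel(546.5,209.5,125,-13.3)"
```

```text
t 5.63 tcp [559.6  89.6 151.2] yaw 10.86 F [ 0.2 -1.1 -1.4] w 22.2 -> off [120.2   9.9  26.2] spin 0.4217
```

send_rows --gripper '[-1, -1, -1, -1, -1, -1, -1, -1, -1, -1]' --pt "20 2 0" --pt "40 4 0" --pt "60 6 0" --pt "80 8 5" --pt "100 10 12" --pt "112 10 20" --pt "120 10 26" --pt "120 10 26" --pt "120 10 26" --pt "120 10 26" --spin '[0.1, 0.2, 0.3, 0.4, 0.42, 0.42, 0.42, 0.42, 0.42, 0.42]'

```text
time: 6.47
tcp_pos: [0.5478, 0.2071, 0.1274]
ee_rot: [[0.224, 0.975, -0.0], [0.975, -0.224, -0.001], [-0.001, 0.0, -1.0]]
ft_force: [0.2, -0.6, -1.8]
gripper_width: 0.0217
gripper_force: 30.0
```

```bash
python3 -c "
from h import *
rel(546.5,209.5,98,-13.3)
im=arm.grab_frame('top');cv2.imwrite('pics/top4.png',im)
im2=arm.grab_frame('side');cv2.imwrite('pics/side4.png',im2)
a=cv2.resize(im[110:215,145:265],(400,350),interpolation=cv2.INTER_CUBIC);b=cv2.resize(im2[110:195,190:287],(400,350),interpolation=cv2.INTER_CUBIC)
cv2.imwrite('pics/c4.png',np.hstack([a,b]))"
```

```text
t 6.47 tcp [547.8 207.1 127.4] yaw -12.92 F [ 0.2 -0.6 -1.8] w 21.7 -> off [ 2.1 -1.8 29.4] spin 0.0065
```

View pics/c4.png

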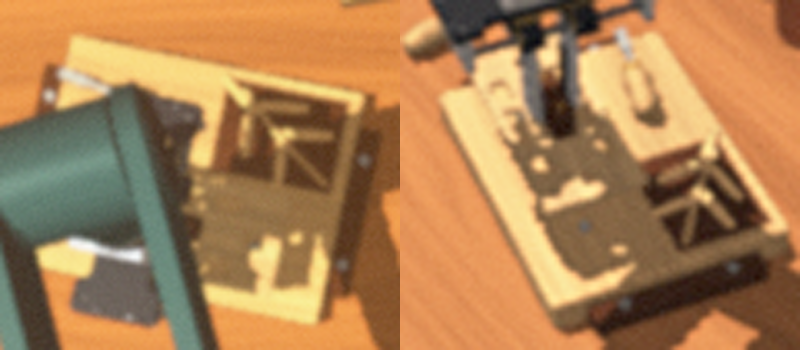

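send_rows --gripper '[-1, -1, -1, -1, -1, -1, -1, -1]' --pt "2 -2 12" --pt "2 -2 25" --pt "2 -2 35" --pt "2 -2 42" --pt "2 -2 46" --pt "2 -2 46" --pt "2 -2 46" --pt "2 -2 46" --spin '[0.0065, 0.0065, 0.0065, 0.0065, 0.0065, 0.0065, 0.0065, 0.0065]'

```text
time: 7.23
tcp_pos: [0.5467, 0.2106, 0.0822]
ee_rot: [[0.23, 0.973, 0.001], [0.973, -0.23, 0.0], [0.001, 0.001, -1.0]]
ft_force: [-0.3, -0.7, -0.8]
gripper_width: 0.0215
gripper_force: 30.0
```

```bash
python3 -c "
from h import *
rel(546.5,209.5,76,-13.3); print(arm.read_state()['moment'])
im2=arm.grab_frame('side');cv2.imwrite('pics/side5.png',im2)
im=arm.grab_frame('top');cv2.imwrite('pics/top5.png',im)
b=cv2.resize(im2[105:190,190:303],(800,600),interpolation=cv2.INTER_CUBIC)
cv2.imwrite('pics/c5.png',b)"
```

```text
t 7.23 tcp [546.7 210.6  82.2] yaw -13.27 F [-0.3 -0.7 -0.8] w 21.5 -> off [-1.1  0.1  6.2] spin 0.0006
[-0.07506083  0.0812882  -0.05846645]
```

View pics/c5.png

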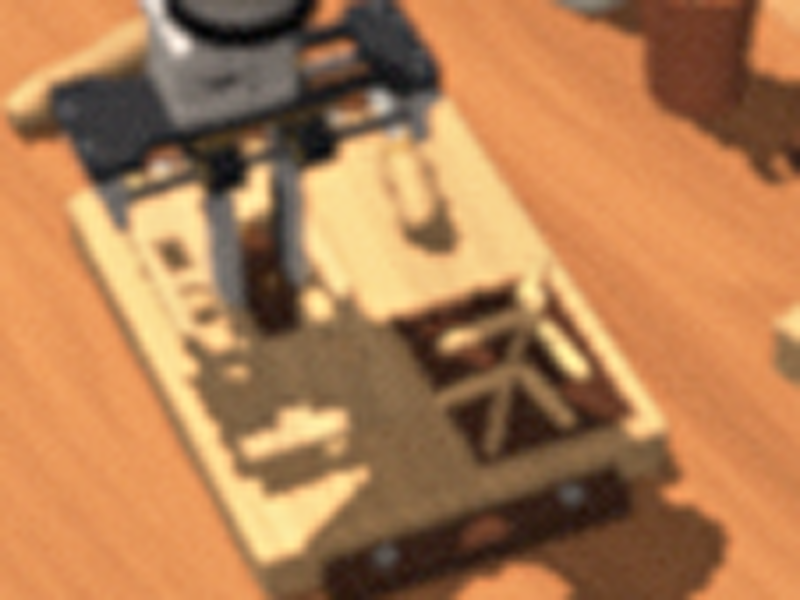

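send_rows --gripper '[-1, -1, -1, -1, -1, -1, -1]' --pt "-1 0 2" --pt "-1 0 4" --pt "-1 0 4.8" --pt "-1 0 5.2" --pt "-1 0 5.6" --pt "-1 0 6" --pt "-1 0 6" --spin '[0, 0, 0, 0, 0, 0, 0]'

```text
time: 7.92
tcp_pos: [0.5462, 0.2095, 0.076]
ee_rot: [[0.229, 0.973, 0.001], [0.973, -0.229, 0.0], [0.0, 0.001, -1.0]]
ft_force: [-0.6, -0.8, 0.7]
gripper_width: 0.0213
gripper_force: 30.0
```

```bash
cat > st.py <<'E'
from h import *
import sys
rel(*map(float,sys.argv[1:])); s=arm.read_state(); R=s['ee_rot']; print("M world",s['moment'].round(2),"R z",R[:,2].round(4))
E
python3 st.py 546.5 209.5 73 -13.3
```

```text
t 7.92 tcp [546.2 209.5  76. ] yaw -13.27 F [-0.6 -0.8  0.7] w 21.3 -> off [0.1 0.3 3. ] spin 0.0006
M world [0.02 0.13 0.03] R z [ 8.e-04  3.e-04 -1.e+00]
```

send_rows --gripper '[-1, -1, -1]' --pt "0 0 0.5" --pt "0 0 1" --pt "0 0 1" --spin '[0, 0, 0]'

```text
time: 8.17
tcp_pos: [0.5465, 0.2101, 0.0749]
ee_rot: [[0.23, 0.973, 0.002], [0.973, -0.23, 0.002], [0.002, 0.001, -1.0]]
ft_force: [1.0, 0.2, -0.0]
gripper_width: 0.0215
gripper_force: 30.0
```

```bash
python3 st.py 546.5 209.5 73 -13.3
```

```text
t 8.17 tcp [546.5 210.1  74.9] yaw -13.27 F [ 1.   0.2 -0. ] w 21.5 -> off [-0.6  0.1  1.9] spin 0.0005
M world [ 0.42 -0.08  0.  ] R z [ 0.0017  0.0016 -1.    ]
```

send_rows --gripper '[-1, -1, -1]' --pt "0 0 0.5" --pt "0 0 1" --pt "0 0 1" --spin '[0, 0, 0]'

```text
time: 8.42
tcp_pos: [0.5465, 0.2099, 0.074]
ee_rot: [[0.229, 0.973, 0.002], [0.973, -0.229, 0.001], [0.002, 0.001, -1.0]]
ft_force: [1.1, 1.5, 2.0]
gripper_width: 0.0218
gripper_force: 30.0
```

```bash
python3 st.py 546.5 209.5 73 -13.3
```

```text
t 8.42 tcp [546.5 209.9  74. ] yaw -13.26 F [1.1 1.5 2. ] w 21.8 -> off [-0.4  0.1  1. ] spin 0.0006
M world [ 0.63 -0.26 -0.08] R z [ 0.0017  0.0012 -1.    ]
```

Run:
```python
from h import *
np.set_printoptions(linewidth=200)
hs=lambda im:cv2.cvtColor(im,cv2.COLOR_BGR2HSV)
T0=cv2.imread("pics/top0.png");S0=cv2.imread("pics/side0.png");T2=cv2.imread("pics/top2.png");S2=cv2.imread("pics/side2.png")
print("T0 tall sat\n",hs(T0)[169:178,169:180,1]); print("T0 short sat\n",hs(T0)[180:188,216:227,1])
print("S0 tall sat\n",hs(S0)[132:142,213:226,1]);print("S0 tall val\n",hs(S0)[132:142,213:226,2])
print("S0 short sat\n",hs(S0)[149:159,228:241,1])
print("T2 hole val\n",hs(T2)[178:188,313:325,2]);print("S2 hole sat\n",hs(S2)[196:206,280:293,1])
print("T0 hole sat\n",hs(T0)[181:191,308:321,1]);print("S0 hole sat\n",hs(S0)[220:230,278:291,1])
```

```text
T0 tall sat
 [[127 129 127 127 129 126 128 128 129 126 124]
 [128 132 130 126 125 128 129 129 128 124 128]
 [128 128 131 123 118 127 132 131 129 126 122]
 [121 125 116  98  92 107 130 135 130 126 128]
 [121 124 108  75  53  77 120 131 131 130 128]
 [113 117 109  78  65  85 114 131 126 124 122]
 [122 119 112 104  99 110 120 121 122 123 122]
 [123 118 117 118 117 119 116 119 116 120 120]
 [126 124 121 122 121 121 124 119 117 117 116]]
T0 short sat
 [[125 128 125 129 123 129 120 124 120 121 126]
 [123 126 126 128 126 124 128 127 128 122 125]
 [121 123 122 121 110 106 117 127 128 128 127]
 [122 121 118 108  82  68 103 128 128 123 122]
 [118 122 123 104  72  58  86 121 125 123 122]
 [121 119 119 116  95  92 108 125 121 122 122]
 [120 122 121 120 115 117 123 122 121 120 121]
 [124 124 125 125 131 125 127 128 124 126 121]]
S0 tall sat
 [[108 104 108 110 114 116 116 114 111 116 112 110 110]
 [113 108 106 106 110 113 114 114 114 112 113 113 110]
 [110 108 110 106 109 115 112 115 114 116 110 115 110]
 [114 112 110 108 111 102  90 100 112 116 115 111 111]
 [109 113 109 107 108  89  54  88 117 1
[... 2936 characters left out ...]
 126 120 121 123 124 124]
 [108 113 112 121 124 126 125 118 119 119 121 125 124]
 [113 112 118 125 124 123 119 119 117 120 124 125 125]]
S0 hole sat
 [[ 97  96  96  96  93  90  92  90  88  91  90  95  94]
 [ 95  93  92  90  88  93  90  92  95  95 100 102 105]
 [ 90  89  89  94  91  97 100 102 102 102 104 109 109]
 [ 93  96  95  98 103 120 123 116 112 106 105 104 102]
 [ 98 102 103 106 121 138 150 140 120 107 100 102 100]
 [105 106 109 109 122 141 146 134 116 100  98  98  97]
 [107 103 105 103 106 114 117 109 104  99  99  99 101]
 [111 102  97  96  97  98 100  99  98 104 102 103 105]
 [109  97 102  98 101 102  99 103 104 102 101 102 109]
 [128 108 101 101 101 104 104 103 102 105 104 104 109]]
```

Run:
```python
from h import *
tcp=np.array([592.8,-169.9]); u=np.array([np.cos(np.radians(164.2)),np.sin(np.radians(164.2))]); v=np.array([u[1],-u[0]])
for n,h2,h0,p,q in(("top",(318.6,182.2),(313.6,185.5),(172.95,173.45),(220.75,183.65)),("side",(285.9,200.7),(283.8,224.3),(219,136.55),None)):
    w=ray(n,h2,.1255)[0,:2]*1000; d=w-tcp
    print(n,"hole",w.round(1),"rel tcp along yt",(d@u).round(1),"xt",(d@v).round(1))
    w0=ray(n,h0,.003)[0,:2]*1000; d=w0-[591.9,-169.9]
    print("  hole0",w0.round(1),(d@u).round(1),(d@v).round(1))
    for z in(.038,.044): print("  tall",z,(ray(n,p,z)[0,:2]*1000).round(1))
    if q:print("  short",(ray(n,q,.036)[0,:2]*1000).round(1))
c=arm.calibration("side")
S0=cv2.imread("pics/side0.png"); hv=cv2.cvtColor(S0,cv2.COLOR_BGR2HSV)
print(proj("side",[.530,.137,.036]))
x,y=proj("side",[.530,.137,.036])[0].astype(int); print(hv[y-5:y+6,x-6:x+7,1])
```

```text
top hole [ 522.8 -150.8] rel tcp along yt 72.6 xt -0.7
  hole0 [ 521.2 -152.1] 72.9 -2.1
  tall 0.038 [565.  283.8]
  tall 0.044 [564.4 282.4]
  short [530.7 137.1]
side hole [ 519.1 -147.8] rel tcp along yt 76.9 xt 1.2
  hole0 [ 519.4 -148.1] 75.7 1.3
  tall 0.038 [563.4 285.8]
  tall 0.044 [560.1 280.3]
[[234.99461844 164.34987317]]
[[110 106 108 108 109 109 109 107 113 109 105 109 108]
 [111 109 106 106 107 114 110 114 109 109 109 106 110]
 [114 109 106 103 111 109 113 114 113 107 108 109 109]
 [115 113 112 105 107 107 108 111 112 109 109 109 108]
 [112 108 111 107 104  98  85  95 113 113 106 108 110]
 [107 109 112 110 104  90  58  77 113 115 108 108 107]
 [109 109 114 113 109 102  60  76 120 114 112 108 111]
 [108 108 110 114 114 112 108 112 119 116 108 110 107]
 [109 107 109 113 113 115 111 110 105 112 110 114 107]
 [112 107 108 112 112 112 112 106 106 107 114 113 114]
 [115 110 108 108 114 113 113 110 106 109 110 115 113]]
```

send_rows --gripper '[-1, -1, -1, -1]' --pt "0.7 0.7 -0.7" --pt "1.5 1.5 -0.7" --pt "1.5 1.5 -0.7" --pt "1.5 1.5 -0.7" --spin '[0, 0, 0, 0]'

```text
time: 8.75
tcp_pos: [0.5473, 0.2106, 0.0732]
ee_rot: [[0.229, 0.973, -0.001], [0.973, -0.229, -0.0], [-0.0, -0.001, -1.0]]
ft_force: [2.6, 2.6, -1.7]
gripper_width: 0.022
gripper_force: 30.0
```

```bash
python3 st.py 546.5 209.5 73 -13.3
```

```text
t 8.75 tcp [547.3 210.6  73.2] yaw -13.26 F [ 2.6  2.6 -1.7] w 22.0 -> off [-1.2 -0.5  0.2] spin 0.0006
M world [ 0.42 -0.19 -0.08] R z [-1.3e-03 -1.0e-04 -1.0e+00]
```

send_rows --gripper '[-1, -1, -1, -1]' --pt "0 -1 0" --pt "0 -2 0" --pt "0 -3 0" --pt "0 -3 0" --spin '[0, 0, 0, 0]'

```text
time: 9.08
tcp_pos: [0.5457, 0.211, 0.0741]
ee_rot: [[0.23, 0.973, 0.002], [0.973, -0.23, -0.0], [0.0, 0.002, -1.0]]
ft_force: [4.3, 1.4, -4.0]
gripper_width: 0.0222
gripper_force: 30.0
```

```bash
python3 st.py 546.5 209.5 73 -13.3; python3 -c "
from h import *
im2=arm.grab_frame('side');cv2.imwrite('pics/side6.png',im2)
cv2.imwrite('pics/c6.png',cv2.resize(im2[105:175,195:275],(800,600),interpolation=cv2.INTER_CUBIC))"
```

```text
t 9.08 tcp [545.7 211.   74.1] yaw -13.3 F [ 4.3  1.4 -4. ] w 22.2 -> off [-1.3  1.2  1.1] spin -0.0
M world [ 0.19 -0.98 -0.31] R z [ 2.4e-03 -2.0e-04 -1.0e+00]
```

View pics/c6.png

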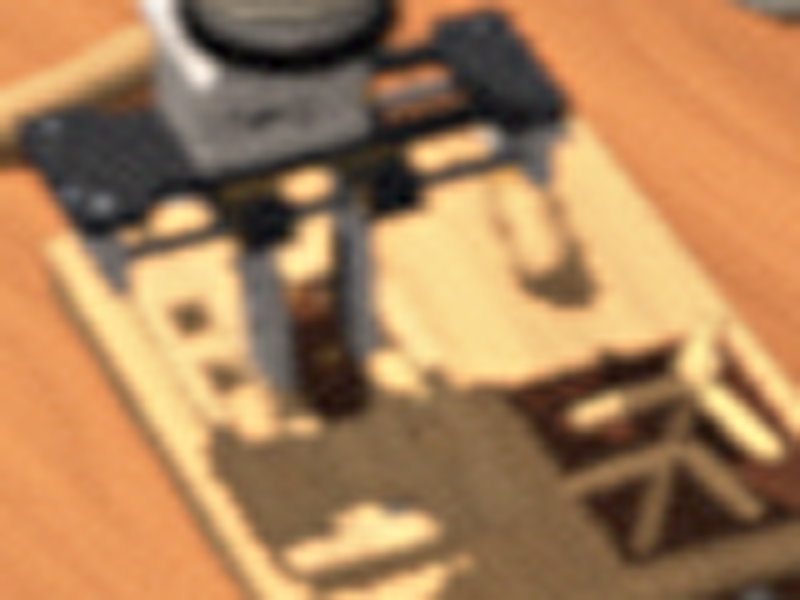

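send_rows --gripper '[-1, -1, -1, -1]' --pt "0 1 0" --pt "0 2 0" --pt "0 2 0" --pt "0 2 0" --spin '[0, 0, 0, 0]'

```text
time: 9.47
tcp_pos: [0.5465, 0.2108, 0.0739]
ee_rot: [[0.229, 0.973, -0.001], [0.973, -0.229, 0.0], [-0.0, -0.001, -1.0]]
ft_force: [2.2, 1.5, -3.1]
gripper_width: 0.0214
gripper_force: 30.0
```

```bash
python3 st.py 546.5 209.5 73 -13.3
```

```text
t 9.47 tcp [546.5 210.8  73.9] yaw -13.26 F [ 2.2  1.5 -3.1] w 21.4 -> off [-1.3  0.3  0.9] spin 0.0007
M world [ 0.26 -0.41 -0.16] R z [-7.e-04  0.e+00 -1.e+00]
```

send_rows --gripper '[-1, -1, -1, -1]' --pt "0 1 0" --pt "0 2 0" --pt "0 2 0" --pt "0 2 0" --spin '[0, 0, 0, 0]'

```text
time: 9.8
tcp_pos: [0.5478, 0.2105, 0.0739]
ee_rot: [[0.229, 0.973, -0.002], [0.973, -0.229, 0.0], [-0.0, -0.002, -1.0]]
ft_force: [-0.6, 2.9, -2.5]
gripper_width: 0.0216
gripper_force: 30.0
```

```bash
python3 st.py 546.5 209.5 73 -13.3
```

```text
t 9.8 tcp [547.8 210.5  73.9] yaw -13.24 F [-0.6  2.9 -2.5] w 21.6 -> off [-1.2 -1.   0.9] spin 0.0011
M world [0.46 0.22 0.09] R z [-2.1e-03  1.0e-04 -1.0e+00]
```

send_rows --gripper '[-1, -1, -1, -1]' --pt "1 -0.5 0" --pt "2 -0.5 0" --pt "2 -0.5 0" --pt "2 -0.5 0" --spin '[0, 0, 0, 0]'

```text
time: 10.13
tcp_pos: [0.5487, 0.212, 0.0743]
ee_rot: [[0.23, 0.973, 0.0], [0.973, -0.23, -0.001], [-0.001, 0.0, -1.0]]
ft_force: [-0.7, 0.4, -1.9]
gripper_width: 0.0217
gripper_force: 30.0
```

```bash
python3 st.py 546.5 209.5 73 -13.3
```

```text
t 10.13 tcp [548.7 212.   74.3] yaw -13.27 F [-0.7  0.4 -1.9] w 21.7 -> off [-2.9 -1.6  1.3] spin 0.0005
M world [-0.09  0.07  0.02] R z [ 1.e-04 -7.e-04 -1.e+00]
```

send_rows --gripper '[-1, -1, -1, -1]' --pt "0 0 0.5" --pt "0 0 1" --pt "0 0 1.5" --pt "0 0 1.5" --spin '[0, 0, 0, 0]'

```text
time: 10.47
tcp_pos: [0.5486, 0.2123, 0.0725]
ee_rot: [[0.229, 0.973, -0.0], [0.973, -0.229, -0.0], [-0.0, -0.0, -1.0]]
ft_force: [0.0, 0.1, -2.2]
gripper_width: 0.0216
gripper_force: 30.0
```

```bash
python3 st.py 546.5 209.5 73 -13.3
```

```text
t 10.47 tcp [548.6 212.3  72.5] yaw -13.27 F [ 0.   0.1 -2.2] w 21.6 -> off [-3.2 -1.4 -0.5] spin 0.0006
M world [-0.08  0.06 -0.03] R z [-3.e-04 -1.e-04 -1.e+00]
```

send_rows --gripper '[-1, -1, -1]' --pt "0 0 0.5" --pt "0 0 1" --pt "0 0 1" --spin '[0, 0, 0]'

```text
time: 10.72
tcp_pos: [0.5486, 0.2124, 0.0715]
ee_rot: [[0.229, 0.973, -0.0], [0.973, -0.229, -0.0], [-0.0, -0.0, -1.0]]
ft_force: [0.2, -0.2, -1.9]
gripper_width: 0.0217
gripper_force: 30.0
```

```bash
python3 st.py 546.5 209.5 73 -13.3
```

```text
t 10.72 tcp [548.6 212.4  71.5] yaw -13.26 F [ 0.2 -0.2 -1.9] w 21.7 -> off [-3.3 -1.4 -1.5] spin 0.0006
M world [-0.11  0.05  0.03] R z [-2.e-04 -0.e+00 -1.e+00]
```

send_rows --gripper '[-1, -1, -1]' --pt "0 0 0.5" --pt "0 0 1" --pt "0 0 1" --spin '[0, 0, 0]'

```text
time: 10.97
tcp_pos: [0.5486, 0.2124, 0.0705]
ee_rot: [[0.23, 0.973, -0.0], [0.973, -0.23, 0.0], [-0.0, -0.0, -1.0]]
ft_force: [-0.7, 0.1, -2.0]
gripper_width: 0.0216
gripper_force: 30.0
```

```bash
python3 st.py 546.5 209.5 73 -13.3
```

```text
t 10.97 tcp [548.6 212.4  70.5] yaw -13.27 F [-0.7  0.1 -2. ] w 21.6 -> off [-3.3 -1.4 -2.5] spin 0.0006
M world [-0.08  0.08  0.04] R z [-2.e-04  0.e+00 -1.e+00]
```

No contact. Continue down.

send_rows --gripper '[-1, -1, -1]' --pt "0 0 0.5" --pt "0 0 1" --pt "0 0 1" --spin '[0, 0, 0]'

```text
time: 11.22
tcp_pos: [0.5486, 0.2124, 0.0696]
ee_rot: [[0.229, 0.973, -0.0], [0.973, -0.229, 0.0], [-0.0, -0.0, -1.0]]
ft_force: [-0.4, 0.2, -2.0]
gripper_width: 0.0214
gripper_force: 30.0
```

```bash
python3 st.py 546.5 209.5 73 -13.3
```

```text
t 11.22 tcp [548.6 212.4  69.6] yaw -13.27 F [-0.4  0.2 -2. ] w 21.4 -> off [-3.3 -1.4 -3.4] spin 0.0006
M world [-0.04  0.08 -0.01] R z [-1.e-04  0.e+00 -1.e+00]
```

send_rows --gripper '[-1, -1, -1]' --pt "0 0 0.5" --pt "0 0 1" --pt "0 0 1" --spin '[0, 0, 0]'

```text
time: 11.47
tcp_pos: [0.5486, 0.2124, 0.0685]
ee_rot: [[0.229, 0.973, -0.0], [0.973, -0.229, 0.0], [-0.0, -0.0, -1.0]]
ft_force: [-0.6, -0.7, -2.1]
gripper_width: 0.0218
gripper_force: 30.0
```

```bash
python3 st.py 546.5 209.5 73 -13.3
```

```text
t 11.47 tcp [548.6 212.4  68.5] yaw -13.27 F [-0.6 -0.7 -2.1] w 21.8 -> off [-3.3 -1.4 -4.5] spin 0.0006
M world [-0.1   0.12  0.  ] R z [-2.e-04  0.e+00 -1.e+00]
```

send_rows --gripper '[-1, -1, -1]' --pt "0 0 0.5" --pt "0 0 1" --pt "0 0 1" --spin '[0, 0, 0]'

```text
time: 11.72
tcp_pos: [0.5486, 0.2124, 0.0675]
ee_rot: [[0.229, 0.973, -0.0], [0.973, -0.229, 0.0], [-0.0, -0.0, -1.0]]
ft_force: [-0.1, 0.3, -1.9]
gripper_width: 0.0216
gripper_force: 30.0
```

```bash
python3 st.py 546.5 209.5 73 -13.3
```

```text
t 11.72 tcp [548.6 212.4  67.5] yaw -13.26 F [-0.1  0.3 -1.9] w 21.6 -> off [-3.3 -1.4 -5.5] spin 0.0006
M world [-0.04  0.06  0.  ] R z [-2.e-04  0.e+00 -1.e+00]
```

send_rows --gripper '[-1, -1, -1]' --pt "0 0 0.5" --pt "0 0 1" --pt "0 0 1" --spin '[0, 0, 0]'

```text
time: 11.97
tcp_pos: [0.5486, 0.2124, 0.0666]
ee_rot: [[0.229, 0.973, -0.0], [0.973, -0.229, 0.0], [0.0, -0.0, -1.0]]
ft_force: [-0.8, -0.7, -2.1]
gripper_width: 0.022
gripper_force: 30.0
```

```bash
python3 st.py 546.5 209.5 73 -13.3
```

```text
t 11.97 tcp [548.6 212.4  66.6] yaw -13.27 F [-0.8 -0.7 -2.1] w 22.0 -> off [-3.3 -1.4 -6.4] spin 0.0006
M world [-0.08  0.04 -0.03] R z [-1.e-04  1.e-04 -1.e+00]
```

send_rows --gripper '[-1, -1, -1]' --pt "0 0 0.4" --pt "0 0 0.8" --pt "0 0 0.8" --spin '[0, 0, 0]'

```text
time: 12.22
tcp_pos: [0.5487, 0.2124, 0.0659]
ee_rot: [[0.229, 0.973, 0.0], [0.973, -0.229, 0.0], [0.0, 0.0, -1.0]]
ft_force: [0.3, 0.1, -1.9]
gripper_width: 0.0219
gripper_force: 30.0
```

```bash
python3 st.py 546.5 209.5 73 -13.3
```

```text
t 12.22 tcp [548.7 212.4  65.9] yaw -13.26 F [ 0.3  0.1 -1.9] w 21.9 -> off [-3.3 -1.4 -7.1] spin 0.0007
M world [-0.11  0.1   0.  ] R z [ 1.e-04  0.e+00 -1.e+00]
```

send_rows --gripper '[-1, -1, -1]' --pt "0 0 0.4" --pt "0 0 0.6" --pt "0 0 0.6" --spin '[0, 0, 0]'

```text
time: 12.47
tcp_pos: [0.5487, 0.2125, 0.0657]
ee_rot: [[0.229, 0.973, 0.0], [0.973, -0.229, 0.0], [0.0, 0.0, -1.0]]
ft_force: [0.0, -0.5, 0.9]
gripper_width: 0.0223
gripper_force: 30.0
```

```bash
python3 st.py 546.5 209.5 73 -13.3
```

```text
t 12.47 tcp [548.7 212.5  65.7] yaw -13.26 F [ 0.  -0.5  0.9] w 22.3 -> off [-3.4 -1.5 -7.3] spin 0.0007
M world [-0.21  0.25 -0.07] R z [ 3.e-04  1.e-04 -1.e+00]
```

send_rows --gripper '[-1, -1, -1]' --pt "0 0 0.3" --pt "0 0 0.5" --pt "0 0 0.5" --spin '[0, 0, 0]'

```text
time: 12.72
tcp_pos: [0.5487, 0.2125, 0.0654]
ee_rot: [[0.229, 0.973, 0.0], [0.973, -0.229, 0.0], [0.0, 0.0, -1.0]]
ft_force: [-1.9, 0.6, 2.6]
gripper_width: 0.0218
gripper_force: 30.0
```

```bash
python3 st.py 546.5 209.5 73 -13.3; python3 -c "
from h import *
im2=arm.grab_frame('side');cv2.imwrite('pics/side7.png',im2)
cv2.imwrite('pics/c7.png',cv2.resize(im2[105:175,195:275],(800,600),interpolation=cv2.INTER_CUBIC))"
```

```text
t 12.72 tcp [548.7 212.5  65.4] yaw -13.26 F [-1.9  0.6  2.6] w 21.8 -> off [-3.5 -1.5 -7.6] spin 0.0007
M world [-0.29  0.49  0.01] R z [ 4.e-04  2.e-04 -1.e+00]
```

View pics/c7.png

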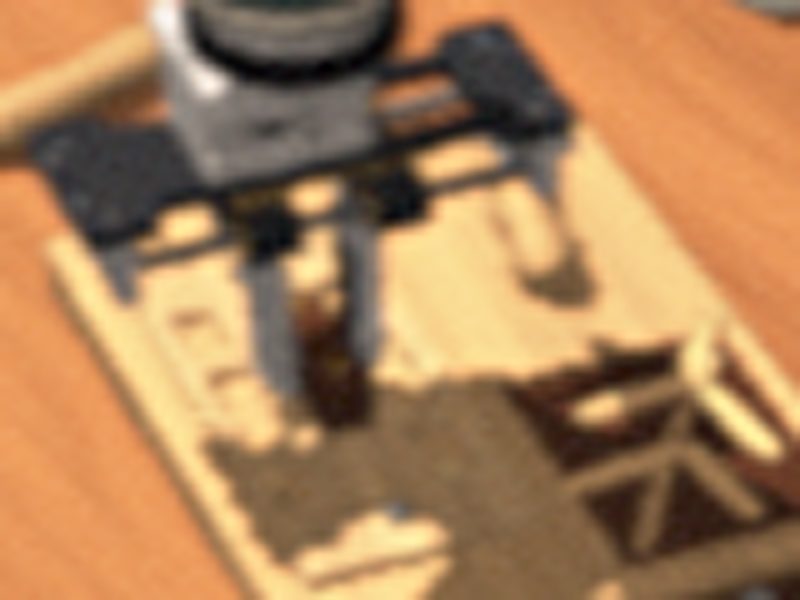

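send_rows --gripper '[-1, 0.1, 0.1, 0.1, 0.1, 0.1, 0.1, 0.1, 0.1, 0.1]' --pt "0 0 -0.5" --pt "0 0 -0.5" --pt "0 0 -0.5" --pt "0 0 -0.5" --pt "0 0 -0.5" --pt "0 0 -0.5" --pt "0 0 -0.5" --pt "0 0 -0.5" --pt "0 0 -0.5" --pt "0 0 -0.5" --spin '[0, 0, 0, 0, 0, 0, 0, 0, 0, 0]'

```text
time: 13.6
tcp_pos: [0.5487, 0.2124, 0.0653]
ee_rot: [[0.229, 0.973, 0.0], [0.973, -0.229, 0.0], [0.0, 0.0, -1.0]]
ft_force: [-0.5, -0.4, -0.3]
gripper_width: 0.052
gripper_force: 0.0
```

send_rows --gripper '[0.1, 0.1, 0.1, 0.1, 0.1, 0.1, 0.1, 0.1, 0.1, 0.1]' --pt "0 0 -3" --pt "0 0 -8" --pt "0 0 -15" --pt "0 0 -30" --pt "0 0 -50" --pt "0 0 -75" --pt "0 0 -100" --pt "0 0 -130" --pt "0 0 -150" --pt "0 0 -150" --spin '[0, 0, 0, 0, 0, 0, 0, 0, 0, 0]'

```text
time: 14.43
tcp_pos: [0.5511, 0.2131, 0.2228]
ee_rot: [[0.229, 0.973, 0.012], [0.973, -0.229, 0.003], [0.006, 0.011, -1.0]]
ft_force: [1.2, -0.7, 1.4]
gripper_width: 0.0517
gripper_force: 0.0
```

```bash
python3 st.py 300 -150 215 -13.3
```

```text
t 14.43 tcp [551.1 213.1 222.8] yaw -13.26 F [ 1.2 -0.7  1.4] w 51.7 -> off [-411.1 -161.2    3.5] spin 0.0006
M world [-0.09  0.05 -0.06] R z [ 0.0119  0.0035 -0.9999]
```

Move aside for a clear look.

send_rows --gripper '[0.1, 0.1, 0.1, 0.1, 0.1, 0.1, 0.1, 0.1, 0.1, 0.1]' --pt "-20 -10 0" --pt "-50 -20 0" --pt "-85 -35 0" --pt "-120 -50 0" --pt "-155 -65 0" --pt "-190 -80 0" --pt "-225 -95 0" --pt "-250 -105 0" --pt "-270 -110 0" --pt "-270 -110 0" --spin '[0, 0, 0, 0, 0, 0, 0, 0, 0, 0]'

```text
time: 15.27
tcp_pos: [0.3779, -0.0274, 0.2149]
ee_rot: [[0.234, 0.972, -0.0], [0.972, -0.234, -0.001], [-0.001, 0.0, -1.0]]
ft_force: [0.5, 0.2, -1.2]
gripper_width: 0.0518
gripper_force: 0.0
```

```bash
python3 -c "
from h import *
im=arm.grab_frame('top');cv2.imwrite('pics/top8.png',im)
im2=arm.grab_frame('side');cv2.imwrite('pics/side8.png',im2)
a=cv2.resize(im[110:215,145:265],(400,350),interpolation=cv2.INTER_CUBIC);b=cv2.resize(im2[110:195,190:287],(400,350),interpolation=cv2.INTER_CUBIC)
cv2.imwrite('pics/c8.png',np.hstack([a,b]))"
```

```text
(no output)
```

View pics/c8.png

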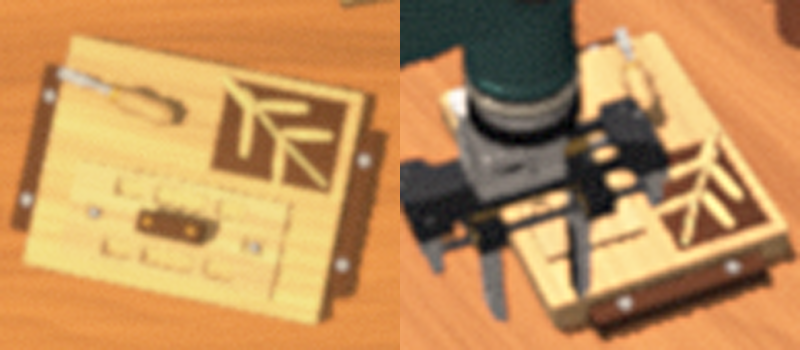

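The top view shows the template flat on the panel. The tall pin shows in the round hole at crop (95,212) and the short pin in the slot at (253,246). The palm gouge has not moved.

```bash
python3 -c "
from rig import arm
print(arm.close_job())"
```

```text
the job is handed in; nothing more can be done
None
```

The template is on the panel with both pins through it, lying flat and released under light contact forces (about 5 N at most), and the job was handed in at about 15 s with no verdict returned yet.

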